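Hold the bayonet vent cap at half-way on the filler neck

ROBOT

A 6-joint arm with a two-finger parallel gripper is mounted at the origin on a cart in front of the work surface, level with it; the furniture and walls round the work are solid. World frame = base frame: x ahead of the robot, y to its left, z up, the work surface at z = 0. Lengths are in m, angles in rad, forces in N, time in s.
With the tool pointing down it reaches from about 0.225 to 0.875 m from the base axis. Payload 3.4 kg.
Tool frame: the origin (TCP) lies on the centre line of the jaws, within the pads' length; the fingertips stand 22 mm ahead of it and the grasp point (between the pads) lies 3 mm ahead of it; z points along the fingers, y is the line along which they close (so a half turn about z gives the same grasp; the last joint's range is limited). The gripper opens to 85 mm and grips with 20 to 120 N. Pads are 22 mm wide; open, the fingers measure 114 mm over their backs; the gripper's body (76 mm by 85 mm) begins 54 mm behind the grasp point. The pads swing forward as they close: fully open they stand 13 mm farther back than shut.
Start: joints at [-1.449, 0.276, 1.505, -0, 1.361, -0.121], TCP at [0.138, -0.558, 0.253] pointing down, gripper open.
Joint ranges: [-2.89, 2.89], [-0.75, 2.08], [0.22, 2.7], [-1.18, 4.32], [0.11, 2.71], [-2.7, 2.7]. Speed limits (rad/s): [2.57, 2.57, 3.14, 3.14, 3.14, 3.14].

INTERFACE

Orientations are given as a unit quaternion [w, x, y, z].
In Python, from rig import readout, optics, ticket gives the robot as it stands. The module is installed in compiled form; this text tells all that it offers.
- The arm moves only by the shell command python3 -m handwheel 'ROWS' [OPENING] [FORCE]. ROWS is rows parted by semicolons, their numbers by spaces, 1 to 5 of them, each of 4 numbers: dx, dy, dz in m, then a turn about the tool's z in rad; each row shifts and turns the commanded pose from where the row before left it, along the tool's axes as they then stand; what a row does not reach is not made up. A row lasts 1/12 s, in which the tool goes at most 0.0417 m and 0.125 rad, less where a joint would pass 70% of its speed; a pose out of reach is approached as far as the arm can. OPENING is the finger opening in m, set as the command begins (- or left out keeps the last). The fingers move at their own pace and stop on an object; FORCE is the grip in N (left out, the last holds). Time passes only in rows, so rows that do not move let the fingers close. It prints the time, the measured TCP pose, the force, the opening and the grip force at its end.
- readout.get_state(): the state, without advancing time (a new reading comes with each control period).
- optics.get_image(name): name is "scene" or "side" or "wrist"; returns a dict with "img" (384x512x3 uint8, red, green, blue), "camera_matrix" (3x3 intrinsics, pixels), "T" (4x4, takes a point from camera to world coordinates); the wrist camera has in their place "hand_eye" (4x4, takes a point from camera to tool coordinates, whose origin is the TCP and whose axes are the flange's). Camera axes: x right, y down, z forward; pixel columns grow to the right and rows downward; lengths in m; the calibration is good to about 2 mm. A picture is of the moment at which its call begins: read the wrist's pose just before it. There is no depth.
- ticket.sign_off(): hands the job in; it is judged then, once.
The state is a dict: "clock": time; "qpos": joint angles; "qd": joint speeds; "effort": joint torques, N m; "position": TCP position; "ee_rot": TCP orientation; "contact_force": force on the tool from outside, world axes, zero at the start; "moment": the same for the moment, N m; "width": finger opening in m; "gripper_force": force on a finger pad.
Only numpy, scipy, OpenCV 4.12 (cv2) and the standard library are available. Lean on these libraries where they do the work, as an engineer would, in place of code of your own. Each camera call takes 0.05 s, during which the arm holds its last target. There are 200 camera calls.

TASK

Put the black vent cap on the filler neck, its square socket over the square spindle and its two ears down through the two slots, until its flange sits flat on the rim. Then twist it clockwise (seen from above) to half-way to the lock, an eighth of a turn, so that its grip bar points at the two small raised ribs on the rim; it must never click into the lock. A spring turns the cap back, so finish with the gripper still holding the cap there, and leave the tumbler, the bearing and the oil filter where they stand.

Things in the scene. Friction and masses are not known exactly. Their poses are not given: they have to be found in the camera images.
- vent_cap: black bayonet cap, loose, about 150 g, upright, 63 mm high. Origin: centre of its underside, z up. Skirt 43 mm in diameter (z 0-20 mm), fluted flange 69 mm (z 20-24.5), hub 43-39 mm (to z 34), on top a grip bar 54 mm long along x, 14 mm wide along y (z 34-63). In the underside a square hole 22 mm wide (sides along x and y), 31 mm deep. A half turn about z gives the same cap
- cap_bar (a point): point in the middle of the grip bar, 56 mm above the cap's underside: grip here across the 14 mm width, fingertips clear of the hub
- cap_ear (a point): one of the cap's two equal round steel ears, 9 mm in diameter, z 2 to 10 mm above the underside, reaching 29 mm from the axis at the cap's +x (this one) and -x sides, so in line with the grip bar
- filler_neck: grey cast filler neck bolted to the bench. Origin: centre of its underside, z up, x along the two slots. Foot 104 mm, collar 84 mm in diameter, flat rim at z = 70 mm. With the cap seated (flange on the rim, bar along the slots) the cap's origin is 50 mm above the neck's. A brass hose stub sticks out low at +x, to 60 mm from the axis
- neck_mouth (a point): centre of the neck's mouth at the height of the rim: a round hole 47 mm in diameter with two slots, 14 mm wide, at the neck's +x and -x sides, to 33 mm from the axis, through a ledge 8 mm thick, under which the ears can turn
- half_rib (a point): one of the two small raised ribs on the rim, 38 mm from the axis, 45 degrees clockwise (from above) of the slots: the grip bar in line with them is half-way to the lock
- spindle (a joint): turn of the upright square spindle in the mouth (20 mm wide, tapered tip 8 mm above the rim), rad, clockwise from above positive: 0 at rest, sides along the neck's x and y. A spring pulls it to 0 (0.065 Nm at 0.79). It lags the cap by up to 6 degrees of play. Detents meet the ears when the cap has turned about 60 degrees; past 72 it clicks into the lock; stop at 1.57
- tumbler: clear plastic tumbler, 53 mm in diameter, 78 mm high, upright bystander; origin at the centre of its underside
- bearing: ball bearing, 62 mm in diameter, 16 mm high, lying flat, bystander; origin at the centre of its underside
- oil_filter: round blue oil filter, 66 mm in diameter, 79 mm high, upright bystander; origin at the centre of its underside
Mind the look-alikes: they are no part of the job. Of the things shaped like the vent_cap, the black one is meant. What is shaped like the filler_neck but green is not meant.

How it is judged:
By the outcome, as a careful person would: the job done as asked, in the order asked, and still so for the second after the job is handed in, while the arm keeps its last pose, push and grip.
It also fails if it takes over 48 s, if anything falls off the work surface, if the arm or the gripper's body presses on something with over 40 N, if the wrist force passes 120 N, or if a joint passes its speed limit or range.

## Working session

There is one attempt and no reset: what is moved stays moved. The work goes in short steps, Python scripts to look and compute and a shell command to move; the robot and the scene stay as the last step left them, time stands still between calls to the robot, and variables do not carry over. Pictures are saved under pics/ and viewed, at most 10 in all, crops included, and the job is handed in when it is done.

```bash
mkdir -p pics
python3 - <<'E'
from rig import readout, optics
import cv2, numpy as np, pickle
s=readout.get_state(); print({k:np.round(v,3) for k,v in s.items()})
d={n:optics.get_image(n) for n in("scene","side","wrist")}
pickle.dump((s,d),open('d0.pkl','wb'))
for n in d:
    print(n,d[n]["camera_matrix"].round(1).tolist(),(d[n]["T"] if "T" in d[n] else d[n]["hand_eye"]).round(4).tolist())
a=np.vstack([d["scene"]["img"],d["side"]["img"]])[:,:,::-1]
cv2.imwrite('pics/a.png',cv2.resize(d["scene"]["img"][:,:,::-1],(800,600)))
cv2.imwrite('pics/b.png',cv2.resize(d["side"]["img"][:,:,::-1],(800,600)))
E
```

```text
{'clock': np.float64(0.0), 'qpos': array([-1.449,  0.277,  1.506,  0.   ,  1.361, -0.121]), 'qd': array([ 0.001,  0.   , -0.   ,  0.002,  0.   ,  0.   ]), 'effort': array([-2.0000e-03, -4.1678e+01, -2.4581e+01, -0.0000e+00,  1.1000e-02,
        0.0000e+00]), 'position': array([ 0.138, -0.558,  0.252]), 'ee_rot': array([-0.001,  0.993,  0.121,  0.   ]), 'contact_force': array([ 0.526,  0.608, -0.555]), 'moment': array([ 0.037, -0.053, -0.027]), 'gripper_force': np.float64(0.0), 'width': np.float64(0.085)}
scene [[357.8, 0.0, 250.3], [0.0, 357.8, 195.2], [0.0, 0.0, 1.0]] [[-0.6521, -0.5287, 0.5434, -0.0922], [-0.7581, 0.4608, -0.4614, 0.4591], [-0.0065, -0.7128, -0.7013, 0.9084], [0.0, 0.0, 0.0, 1.0]]
side [[395.8, 0.0, 250.3], [0.0, 395.8, 190.2], [0.0, 0.0, 1.0]] [[-0.9999, -0.0034, -0.0106, 0.5282], [0.0061, 0.6324, -0.7746, 0.9049], [0.0094, -0.7747, -0.6323, 0.8551], [0.0, 0.0, 0.0, 1.0]]
wrist [[296.3, 0.0, 254.5], [0.0, 296.3, 191.2], [0.0, 0.0, 1.0]] [[0.0005, -0.964, -0.266, 0.0683], [1.0, 0.0002, 0.0014, 0.0008], [-0.0013, -0.266, 0.964, -0.1184], [0.0, 0.0, 0.0, 1.0]]
```

View pics/a.png

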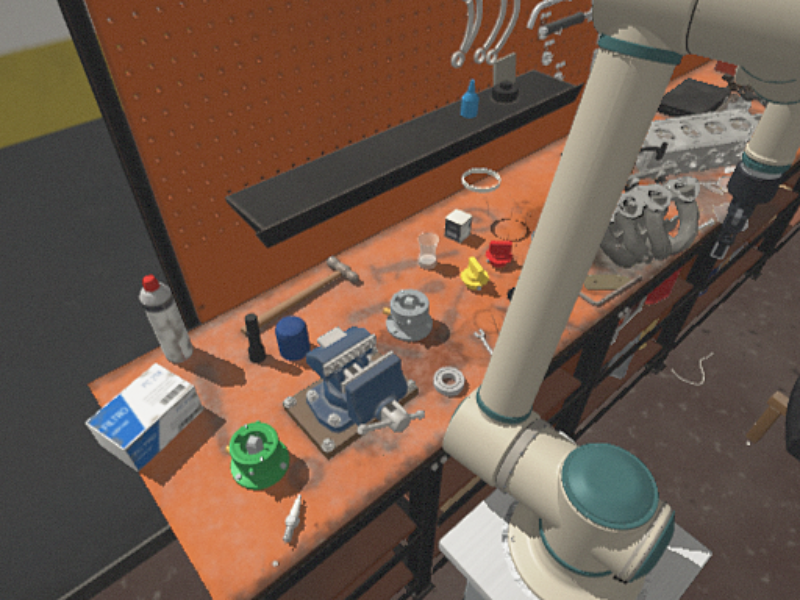

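View pics/b.png

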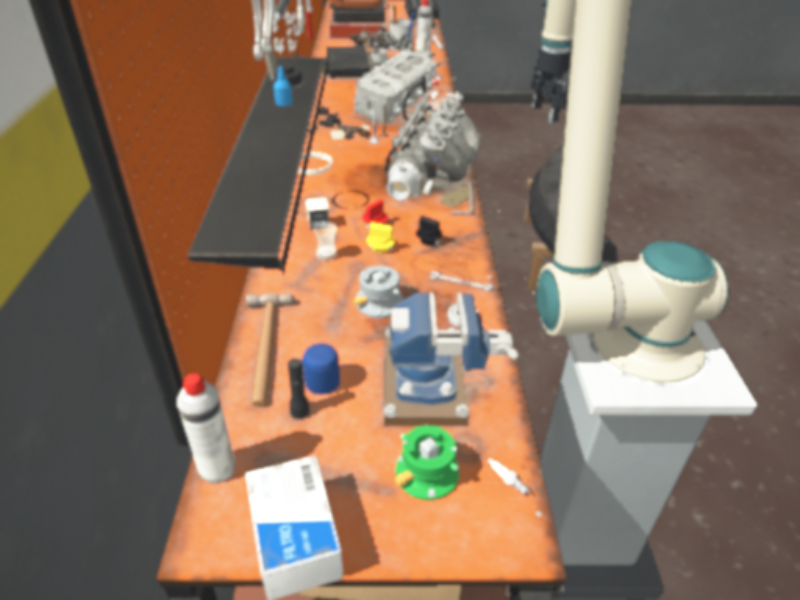

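Three caps are visible. In side-view pixels (800x600 scale), red is at (376,212), yellow at (380,237) and black at (429,231). The black one is meant. The grey neck is at side (380,285) and scene (410,312); the green one at side (428,460) is the decoy.

```bash
cat > h.py <<'E'
import numpy as np, cv2, pickle
from scipy.spatial.transform import Rotation as R
from rig import readout, optics
def Tw(im,s=None):
    if "T" in im: return im["T"]
    q=s["ee_rot"]; M=np.eye(4); M[:3,:3]=R.from_quat([q[1],q[2],q[3],q[0]]).as_matrix(); M[:3,3]=s["position"]
    return M@im["hand_eye"]
def cast(im,uv,z,s=None):
    T=Tw(im,s); uv=np.atleast_2d(uv).astype(float); K=im["camera_matrix"]
    r=np.c_[uv,np.ones(len(uv))]@np.linalg.inv(K).T@T[:3,:3].T
    return T[:3,3]+r*((z-T[2,3])/r[:,2])[:,None]
def proj(im,P,s=None):
    T=Tw(im,s); p=(np.atleast_2d(P)-T[:3,3])@T[:3,:3]; p=p@im["camera_matrix"].T
    return p[:,:2]/p[:,2:]
def snap():
    s=readout.get_state(); return s,optics.get_image("wrist")
def world2tool(s,d):
    return Tw({"hand_eye":np.eye(4)},s)[:3,:3].T@np.asarray(d)
E
python3 - <<'E'
from h import *
s,d=pickle.load(open('d0.pkl','rb')); k=.64
I=d["side"]; S=d["scene"]
for n,uv,z in[("cap",(429,231),.04),("neckrim",(380,275),.07),("yellow",(380,237),.04),("red",(376,212),.04),("tumbler",(326,242),.04),("filter",(321,350),.079),("vise top",(440,300),.12),("manifold near",(405,190),.03),("manifold right",(475,150),.1),("engine far top",(450,100),.1)]:
    print(n,cast(I,np.array(uv)*k,z)[0].round(3))
print("neck scene",cast(S,np.array((409,301))*k,.07)[0].round(3), "bearing",cast(S,np.array((450,380))*k,.01)[0].round(3))
c=I["img"][115:185,225:305,::-1]; cv2.imwrite('pics/c.png',cv2.resize(c,None,fx=8,fy=8,interpolation=2))
E
```

```text
cap [ 0.422 -0.345  0.04 ]
neckrim [ 0.538 -0.13   0.07 ]
yellow [ 0.539 -0.319  0.04 ]
red [ 0.55  -0.431  0.04 ]
tumbler [ 0.665 -0.297  0.04 ]
filter [0.642 0.105 0.079]
vise top [0.424 0.012 0.12 ]
manifold near [ 0.474 -0.56   0.03 ]
manifold right [ 0.282 -0.658  0.1  ]
engine far top [ 0.322 -1.011  0.1  ]
neck scene [ 0.541 -0.129  0.07 ] bearing [ 0.363 -0.081  0.01 ]
```

View pics/c.png

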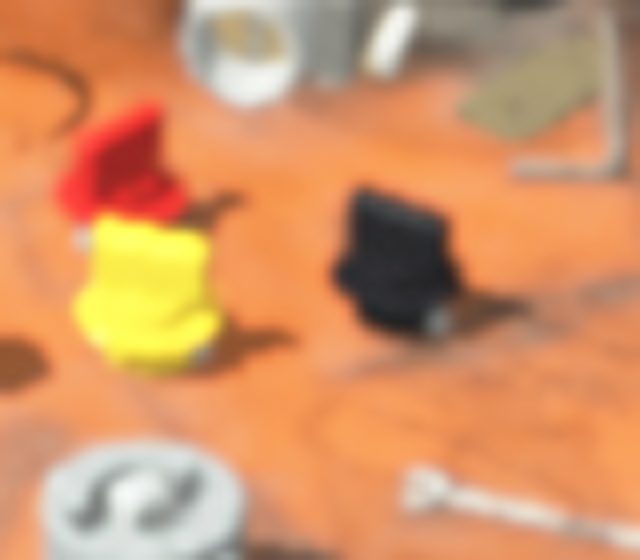

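The crop shows the black cap at native side pixel (274,148), with a steel ear on its near side. It is clearly black and apart from the red and yellow caps. I'm moving above it.

```bash
python3 -m handwheel '.0346 -.0149 0 0;.0346 -.0149 0 0;.0346 -.0149 0 0;.0346 -.0149 0 0;.0346 -.0149 0 0' && python3 -m handwheel '.0346 -.0149 0 0;.0346 -.0149 0 0;.0346 -.0149 0 0;0 0 0 0;0 0 0 0'
python3 - <<'E'
from h import *
s,w=snap(); sc=optics.get_image("scene"); sd=optics.get_image("side")
pickle.dump((s,w,sc,sd),open('d1.pkl','wb'))
print(s["position"].round(4),s["ee_rot"].round(4),s["qpos"].round(3))
cv2.imwrite('pics/d.png',cv2.resize(w["img"][:,:,::-1],(768,576)))
E
```

```text
clock: 0.57
position: [0.2892, -0.4429, 0.2531]
ee_rot: [-0.0, 0.993, 0.121, -0.0]
contact_force: [0.4, -0.6, -0.2]
width: 0.0852
gripper_force: 0.0
clock: 0.98
position: [0.3795, -0.3744, 0.253]
ee_rot: [-0.0, 0.992, 0.123, -0.0]
contact_force: [-0.4, -1.3, 0.2]
width: 0.0856
gripper_force: 0.0
[ 0.3795 -0.3744  0.253 ] [-2.000e-04  9.924e-01  1.232e-01 -2.000e-04] [-0.909  0.213  1.592 -0.     1.337  0.415]
```

View pics/d.png

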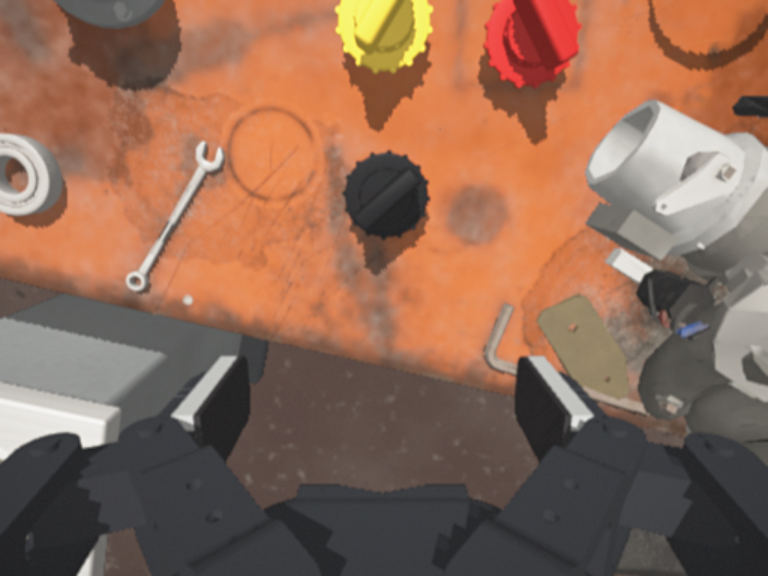

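The wrist view shows the black cap at about (387,195) in the picture, native (258,130). Its bar runs from lower left (355,225) to upper right (415,172). Next I'm fitting the flange circle and the bar.

```bash
cat >> h.py <<'E'
def cap(im,s,guess,zs=(.0225,.063)):
    # outline circle of the black flange, on its mid plane
    g=proj(im,guess,s)[0]; g2=proj(im,np.array(guess)+[.036,0,0],s)[0]; r=np.linalg.norm(g2-g)
    a=im["img"].astype(int); m=(a.max(2)<75).astype(np.uint8)
    y,x=np.mgrid[:384,:512]; m[np.hypot(x-g[0],y-g[1])>1.5*r]=0
    n,l,st,c=cv2.connectedComponentsWithStats(m); i=1+st[1:,4].argmax()
    cn=max(cv2.findContours((l==i).astype(np.uint8),0,1)[0],key=len)[:,0]
    P=cast(im,cn,zs[0],s)[:,:2]
    return cn,P,(l==i)
E
python3 - <<'E'
from h import *
s,w,sc,sd=pickle.load(open('d1.pkl','rb'))
g=cast(w,(258,130),.03,s)[0];print(g)
cn,P,m=cap(w,s,g); c,r=cv2.minEnclosingCircle(P.astype(np.float32)); print(c,r)
a=w["img"][95:165,220:300]; 
v=cv2.resize(a[:,:,::-1],None,fx=8,fy=8,interpolation=2)
v=np.clip(v.astype(float)*2.5,0,255).astype(np.uint8)
cv2.imwrite('pics/e.png',v)
q=s
print("tool delta to cap",world2tool(s,np.r_[np.array(c)-s["position"][:2],0]).round(4))
E
```

```text
[ 0.42508639 -0.36813096  0.03      ]
(0.4231722056865692, -0.36776918172836304) 0.03346165642142296
tool delta to cap [ 0.044   0.0042 -0.    ]
```

View pics/e.png

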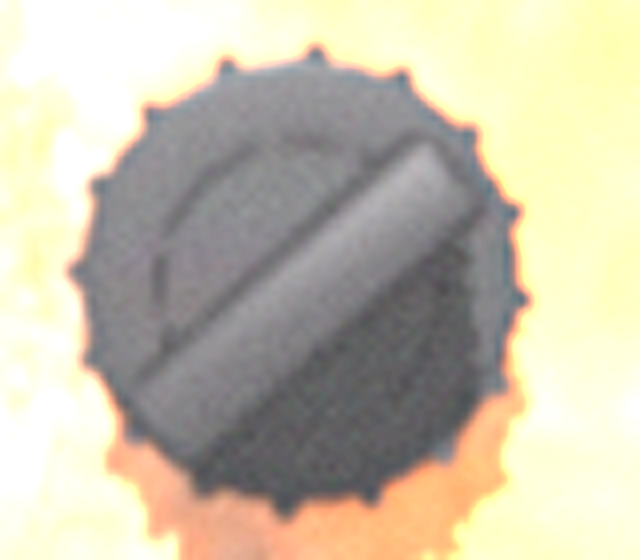

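The crop shows the flange centred near (300,280) and the bar top running from about (170,415) to (452,178).

Run:
```python
from h import *
s,w,sc,sd=pickle.load(open('d1.pkl','rb'))
B=cast(w,np.array([(170,415),(452,178)])/8+[219.5,94.5],.063,s)
print(B, np.linalg.norm(B[1]-B[0]),B.mean(0)); d=world2tool(s,B[1]-B[0]); print(np.degrees(np.arctan2(d[1],d[0])), "world",np.degrees(np.arctan2(*(B[1]-B[0])[1::-1])))
```

```text
[[ 0.40658717 -0.35399674  0.063     ]
 [ 0.44428074 -0.38156736  0.063     ]] 0.04670058093987026 [ 0.42543395 -0.36778205  0.063     ]
50.33382282155877 world -36.18326521493178
```

Next is a quick look at the neck before grasping.

```bash
python3 -m handwheel '.0275 -.0275 0 0;.0275 -.0275 0 0;.0275 -.0275 0 0;.0275 -.0275 0 0;.0275 -.0275 0 0' && python3 -m handwheel '.0275 -.0275 0 0;0 0 0 0;0 0 0 0'
python3 - <<'E'
from h import *
s,w=snap(); sc=optics.get_image("scene"); sd=optics.get_image("side")
pickle.dump((s,w,sc,sd),open('d2.pkl','wb'))
print(s["position"].round(4),s["ee_rot"].round(4))
c=proj(w,[.54,-.13,.07],s)[0].astype(int);print(c)
x0,y0=max(c[0]-70,0),max(c[1]-52,0);print(x0,y0)
cv2.imwrite('pics/f.png',cv2.resize(w["img"][y0:y0+105,x0:x0+140,::-1],None,fx=5.7,fy=5.7,interpolation=2))
E
```

```text
clock: 1.55
position: [0.4784, -0.2096, 0.2533]
ee_rot: [0.0, 0.993, 0.119, -0.0]
contact_force: [1.3, -1.4, -0.2]
width: 0.0851
gripper_force: 0.0
clock: 1.8
position: [0.4989, -0.1759, 0.2532]
ee_rot: [0.0, 0.993, 0.122, -0.0]
contact_force: [0.3, -0.7, 0.7]
width: 0.0854
gripper_force: 0.0
[ 0.4989 -0.1759  0.2532] [ 2.000e-04  9.925e-01  1.219e-01 -2.000e-04]
[218 127]
148 75
```

View pics/f.png

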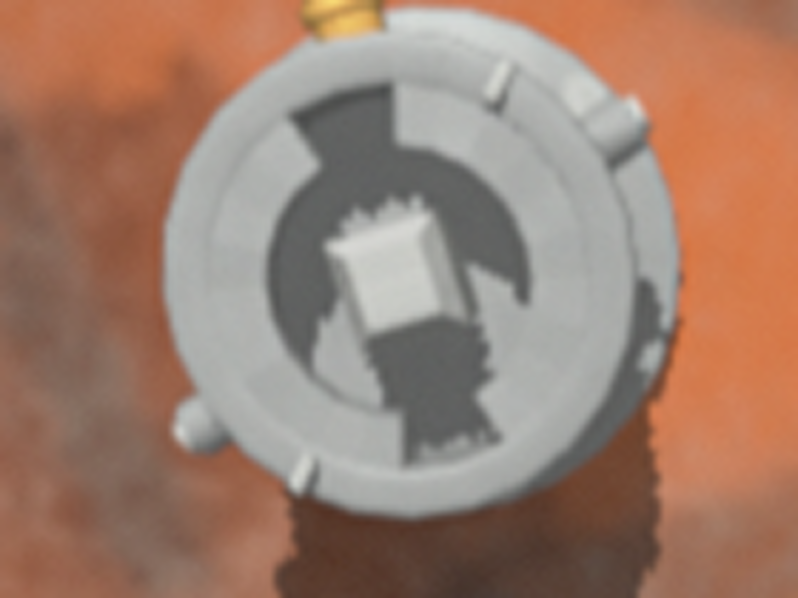

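The neck crop shows ribs at (499,83) and (305,474), slots at about (345,120) and (450,435), the spindle at (395,275), and the brass stub toward the top at (342,15). That fits the grey neck.

Run:
```python
from h import *
s,w,sc,sd=pickle.load(open('d2.pkl','rb'))
f=lambda p:np.array(p)/5.7+[147.6,74.6]
ang=lambda v:np.degrees(np.arctan2(v[1],v[0]))
B=cast(w,f([(499,83),(305,474)]),.0715,s); print(B.round(4),np.linalg.norm(B[1]-B[0]),B.mean(0).round(4),"rib ang",ang(B[0]-B[1]))
S=cast(w,f([(340,97),(453,455)]),.07,s); print(S.mean(0).round(4),np.linalg.norm(S[1]-S[0]),"slot ang",ang(S[0]-S[1]))
# slot edges
E1=cast(w,f([(293,115),(320,167)]),.07,s);E2=cast(w,f([(393,85),(395,145)]),.07,s);print(ang(E1[0]-E1[1]),ang(E2[0]-E2[1]))
sp=cast(w,f([(330,242),(430,212),(467,318),(368,340)]),.075,s); print("spindle",sp.mean(0).round(4))
# outer rim points
O=cast(w,f([(165,270),(633,270),(220,122),(560,100),(480,497),(420,517),(230,425)]),.07,s)[:,:2].astype(np.float32)
A=np.c_[2*O,np.ones(len(O))];x=np.linalg.lstsq(A,(O**2).sum(1),rcond=None)[0];print("rim",x[:2],np.sqrt(x[2]+x[0]**2+x[1]**2))
# other views: top rim grey/rib dir check via project
print(proj(sc,B,None).round(1),proj(sd,B,None).round(1))
```

```text
[[ 0.579  -0.1379  0.0715]
 [ 0.5061 -0.1192  0.0715]] 0.0752702997471488 [ 0.5426 -0.1286  0.0715] rib ang -14.377507755086
[ 0.543  -0.1281  0.07  ] 0.06337082201328038 slot ang 30.206303141248718
40.393147828595254 14.097789622252321
spindle [ 0.5438 -0.1287  0.075 ]
rim [ 0.54294965 -0.12882031] 0.040605202724160426
[[256.2 185.4]
 [266.6 199.3]] [[230.7 174.2]
 [252.9 177.7]]
```

```bash
python3 -m handwheel '-.0238 .0336 0 0;-.0238 .0336 0 0;-.0238 .0336 0 0;-.0238 .0336 0 0;-.0238 .0336 0 0' .06 && python3 -m handwheel '0 0 .01 .11;0 0 .01 .11;0 0 .01 .11;0 0 .01 .11;0 0 .01 .11'  && python3 -m handwheel '0 0 .01 .11;0 0 .01 .11;0 0 .01 .107;0 0 0 0;0 0 0 0'
cat > capm.py <<'E'
from h import *
s,w=snap(); pickle.dump((s,w),open('d3.pkl','wb'))
print(s["position"].round(4),s["ee_rot"].round(4))
cn,P,m=cap(w,s,[.4243,-.3678,.03]); c,r=cv2.minEnclosingCircle(P.astype(np.float32)); print(c,r)
print("tool delta",world2tool(s,np.r_[np.array(c)-s["position"][:2],0]).round(4))
g=proj(w,[.4243,-.3678,.063],s)[0].astype(int); x0,y0=max(g[0]-70,0),max(g[1]-52,0); print(x0,y0)
v=cv2.resize(w["img"][y0:y0+105,x0:x0+140,::-1],None,fx=5.7,fy=5.7,interpolation=2)
cv2.imwrite('pics/g.png',np.clip(v*2.5,0,255).astype(np.uint8))
E
python3 capm.py
```

```text
clock: 2.37
position: [0.4211, -0.371, 0.2535]
ee_rot: [0.0, 0.993, 0.12, -0.0]
contact_force: [0.6, -0.7, -0.2]
width: 0.06
gripper_force: 0.0
clock: 2.78
position: [0.4217, -0.3698, 0.2028]
ee_rot: [0.0, 0.987, -0.158, -0.0]
contact_force: [-0.6, 0.1, 0.3]
width: 0.06
gripper_force: 0.0
clock: 3.2
position: [0.4222, -0.3688, 0.1729]
ee_rot: [-0.0, 0.95, -0.312, -0.001]
contact_force: [0.1, 0.1, 0.0]
width: 0.06
gripper_force: 0.0
[ 0.4222 -0.3688  0.1729] [-2.000e-04  9.502e-01 -3.118e-01 -6.000e-04]
(0.4209475517272949, -0.36542701721191406) 0.037188559770584106
tool delta [-0.003 -0.002  0.   ]
182 144
```

View pics/g.png

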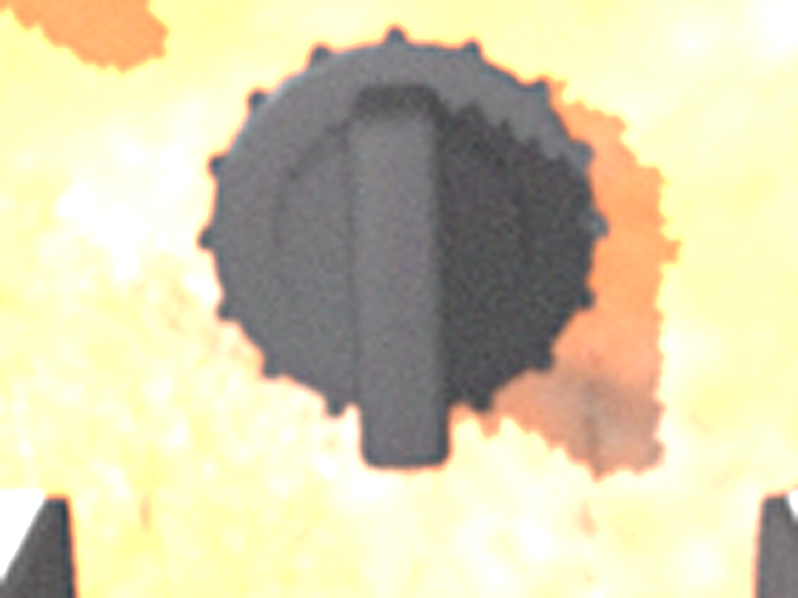

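The crop shows the bar nearly upright in the view, its top from (395,115) to (405,462). The flange edges are at x = 213 and 592, with the top at y = 43.

Run:
```python
from h import *
s,w=pickle.load(open('d3.pkl','rb'))
f=lambda p:np.array(p)/5.7+[181.6,143.6]
B=cast(w,f([(395,113),(405,464)]),.063,s); d=world2tool(s,B[0]-B[1]); c=B.mean(0)
print("bar",c.round(4),np.linalg.norm(d),np.degrees(np.arctan2(d[1],d[0])),"tool delta",world2tool(s,c-s["position"])[:2].round(4))
O=cast(w,f([(213,235),(592,235),(265,100),(530,95),(400,43),(232,320),(575,320),(290,375)]),.0245,s)[:,:2]
A=np.c_[2*O,np.ones(len(O))];x=np.linalg.lstsq(A,(O**2).sum(1),rcond=None)[0];print("flange",x[:2],np.sqrt(x[2]+x[0]**2+x[1]**2),world2tool(s,np.r_[x[:2]-s["position"][:2],0])[:2].round(4))
```

```text
bar [ 0.4254 -0.3684  0.063 ] 0.05141950559461374 -1.4570865567557705 tool delta [ 0.0025 -0.0023]
flange [ 0.42419687 -0.36767775] 0.03115799566164461 [ 0.001  -0.0021]
```

```bash
python3 -m handwheel '.0017 -.0021 .03 -.02;0 0 .03 0;0 0 .03 0;0 0 .022 0;0 0 0 0' .06 && python3 -m handwheel '0 0 0 0;0 0 0 0;0 0 0 0;0 0 0 0;0 0 0 0' 0 70 && python3 -m handwheel '0 0 0 0;0 0 0 0' 0 70
```

```text
clock: 3.67
position: [0.4239, -0.3655, 0.0579]
ee_rot: [-0.002, 0.953, -0.302, -0.003]
contact_force: [-0.7, 0.6, -0.1]
width: 0.06
gripper_force: 0.0
clock: 4.08
position: [0.4272, -0.3684, 0.0633]
ee_rot: [0.001, 0.953, -0.302, 0.002]
contact_force: [0.5, 0.0, 6.7]
width: 0.0127
gripper_force: 68.7
clock: 4.25
position: [0.4272, -0.3684, 0.0633]
ee_rot: [0.001, 0.953, -0.302, 0.002]
contact_force: [-0.9, -0.1, 7.5]
width: 0.0126
gripper_force: 68.8
```

```bash
python3 -m handwheel '0 0 -.03 0;0 0 -.03 0;0 0 -.03 0;0 0 -.03 0;0 0 0 0' && python3 -m handwheel '0 0 0 0;0 0 0 0'
python3 - <<'E'
from h import *
s,w=snap(); sd=optics.get_image("side"); pickle.dump((s,w,sd),open('d4.pkl','wb'))
g=proj(sd,s["position"],None)[0].astype(int); print(g,s["position"],s["width"])
a=cv2.resize(sd["img"][g[1]-45:g[1]+60,g[0]-40:g[0]+40],(457,600),interpolation=2)
b=cv2.resize(w["img"][:,130:382],(330,503)); b=np.vstack([b,np.zeros((97,330,3),np.uint8)])
cv2.imwrite('pics/i.png',np.clip(np.hstack([a,b])[:,:,::-1]*2.,0,255).astype(np.uint8))
E
```

```text
clock: 4.67
position: [0.4288, -0.3696, 0.188]
ee_rot: [0.003, 0.953, -0.302, 0.006]
contact_force: [0.5, -1.3, -0.4]
width: 0.0127
gripper_force: 69.0
clock: 4.83
position: [0.4257, -0.3664, 0.1808]
ee_rot: [-0.0, 0.953, -0.302, -0.0]
contact_force: [0.2, 0.2, -2.1]
width: 0.0125
gripper_force: 69.0
[275 111] [ 0.42573682 -0.36636887  0.18083852] 0.012543656788286147
```

View pics/i.png

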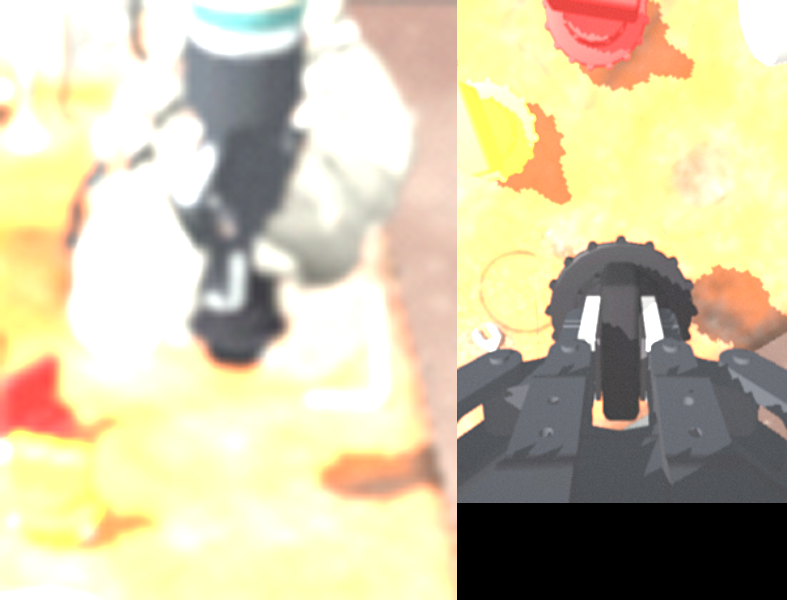

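The cap is held level: bar between the pads, flange at wrist-view columns 553 to 692. Next I'm measuring its pose in the tool frame.

```bash
python3 - <<'E'
from h import *
s,w,sd=pickle.load(open('d4.pkl','rb'))
wt={"img":w["img"],"camera_matrix":w["camera_matrix"],"T":w["hand_eye"]}
a=w["img"].astype(int); m=(a.max(2)<75).astype(np.uint8)
# top edge of flange: first dark pixel per column
P=[]
for x in range(204,309):
    ys=np.where(m[170:265,x])[0]
    if len(ys): P.append((x,170+ys[0]))
P=np.array(P)
print(P[::8].tolist())
for h in(.0385,.0405,.0425):
    O=cast(wt,P,h)[:,:2]
    c=O.mean(0)
    from scipy.optimize import least_squares
    f=lambda p:np.hypot(*(O-p[:2]).T)-p[2]
    r=least_squares(f,[0,0,.034],loss="soft_l1",f_scale=.0005); print(h,r.x.round(4),np.abs(r.fun).mean().round(5))
sc=330/252
g=lambda p:(np.array(p)-[457,0])/sc+[130,0]
B=cast(wt,g([(620,272),(620,412)]),.0005);print(B.round(4))
row=[ (y,np.where(m[y,235:275])[0]) for y in(310,)]
E
python3 -m handwheel '0 0 0 0' >/dev/null; python3 -c "
import pickle,cv2,numpy as np
s,w,sd=pickle.load(open('d4.pkl','rb'))
c=w['img'][175:325,180:330,::-1]
cv2.imwrite('pics/j.png',np.clip(cv2.resize(c,(600,600),interpolation=2)*2.2,0,255).astype(np.uint8))"
```

```text
[[204, 214], [212, 199], [220, 200], [228, 194], [236, 186], [244, 186], [252, 183], [260, 185], [268, 187], [276, 185], [284, 193], [292, 197], [300, 207], [308, 215]]
0.0385 [-0.0021  0.0002  0.0314] 0.00075
0.0405 [-0.003   0.0002  0.0318] 0.00076
0.0425 [-0.0039  0.0002  0.0322] 0.00077
[[ 0.0286 -0.0001  0.0005]
 [-0.0243 -0.0001  0.0005]]
```

View pics/j.png

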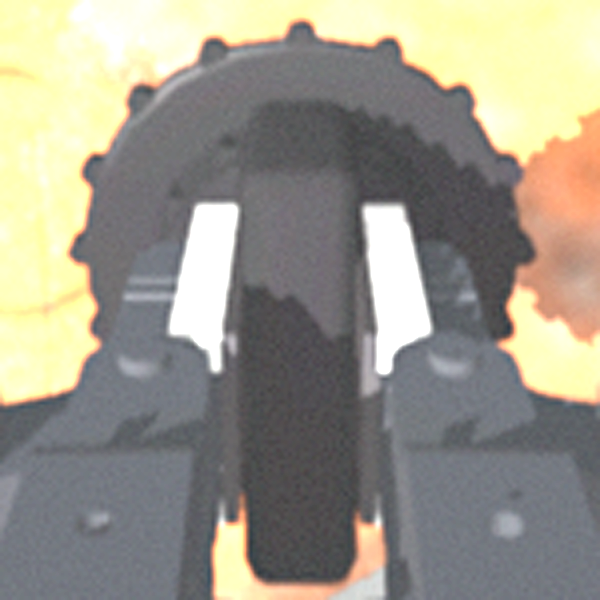

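The enlarged view gives tooth tips at (301,25), (211,45), (389,45), (92,168), (512,172), (78,245) and (525,250). The bar top runs from y = 168 to 580.

Run:
```python
from h import *
from scipy.optimize import least_squares
s,w,sd=pickle.load(open('d4.pkl','rb'))
wt={"img":w["img"],"camera_matrix":w["camera_matrix"],"T":w["hand_eye"]}
f=lambda p:np.array(p)/4+[179.6,174.6]
tips=f([(301,25),(211,45),(389,45),(140,92),(463,95),(92,168),(512,172),(78,245),(525,250)])
for h in(.036,.0385,.041):
    O=cast(wt,tips,h)[:,:2]; r=least_squares(lambda p:np.hypot(*(O-p[:2]).T)-p[2],[0,0,.034]); r2=least_squares(lambda p:np.hypot(*(O-p[:2]).T)-.0345,[0,0]); print(h,r.x.round(4),r2.x.round(4))
B=cast(wt,f([(301,170),(301,578)]),.0);print(B.round(4),B.mean(0).round(4))
print("bar edges dir",[cast(wt,f(p),0).round(4).tolist() for p in([(244,200),(247,560)],[(357,200),(355,560)])])
```

```text
0.036 [0.0001 0.0001 0.0314] [-0.004   0.0001]
0.0385 [-0.001   0.0001  0.0319] [-0.0044  0.0001]
0.041 [-0.0021  0.0001  0.0324] [-0.0049  0.0001]
[[ 0.0246  0.     -0.    ]
 [-0.0264  0.0001  0.    ]] [-0.0009  0.0001 -0.    ]
bar edges dir [[[0.0212, -0.0061, 0.0], [-0.0239, -0.0062, 0.0]], [[0.0212, 0.006, -0.0], [-0.0239, 0.0064, -0.0]]]
```

```bash
python3 -m handwheel '-.0058 -.0376 0 0;-.0058 -.0376 0 0;-.0058 -.0376 0 0;-.0058 -.0376 0 0;-.0058 -.0376 0 0' && python3 -m handwheel '-.0058 -.0376 0 0;-.0058 -.0376 0 0;0 0 0 -.1145;0 0 0 -.1145;0 0 0 -.1145' &&  python3 -m handwheel '0 0 0 -.1145;0 0 0 -.1145;0 0 0 -.1145;0 0 0 -.1145;0 0 0 -.1145' && python3 -m handwheel '0 0 .01 -.1145;0 0 .01 -.1145;0 0 0 0;0 0 0 0;0 0 0 0'
python3 - <<'E'
from h import *
s,w=snap(); sc=optics.get_image("scene"); sd=optics.get_image("side"); pickle.dump((s,w,sc,sd),open('d5.pkl','wb'))
print(s["position"].round(4),s["ee_rot"].round(4))
def crop(im,P,h,W,H):
    g=proj(im,P)[0].astype(int); x0,y0=g[0]-int(h*W/H/1),g[1]-h; print(x0,y0); return cv2.resize(im["img"][y0:y0+2*h,x0:x0+int(2*h*W/H)],(W,H),interpolation=2)
a=cv2.resize(w["img"][150:350,155:355],(400,400),interpolation=2)
b=crop(sd,[.543,-.129,.09],33,400,400)
cv2.imwrite('pics/k.png',np.clip(np.hstack([a,b])[:,:,::-1]*1.6,0,255).astype(np.uint8))
E
```

```text
clock: 5.43
position: [0.5109, -0.195, 0.1801]
ee_rot: [-0.0, 0.953, -0.303, -0.001]
contact_force: [1.0, -0.3, -1.7]
width: 0.0125
gripper_force: 69.1
clock: 5.85
position: [0.5446, -0.1272, 0.1799]
ee_rot: [-0.0, 0.991, -0.131, -0.001]
contact_force: [-0.4, -0.6, -2.6]
width: 0.0128
gripper_force: 69.2
clock: 6.27
position: [0.5442, -0.1284, 0.18]
ee_rot: [-0.001, 0.988, 0.153, -0.001]
contact_force: [0.4, 0.1, -1.7]
width: 0.0126
gripper_force: 69.2
clock: 6.68
position: [0.5448, -0.1286, 0.161]
ee_rot: [-0.0, 0.965, 0.261, -0.0]
contact_force: [0.5, -0.7, -1.5]
width: 0.0124
gripper_force: 69.2
[ 0.5448 -0.1286  0.161 ] [-2.000e-04  9.653e-01  2.611e-01 -3.000e-04]
208 138
```

View pics/k.png

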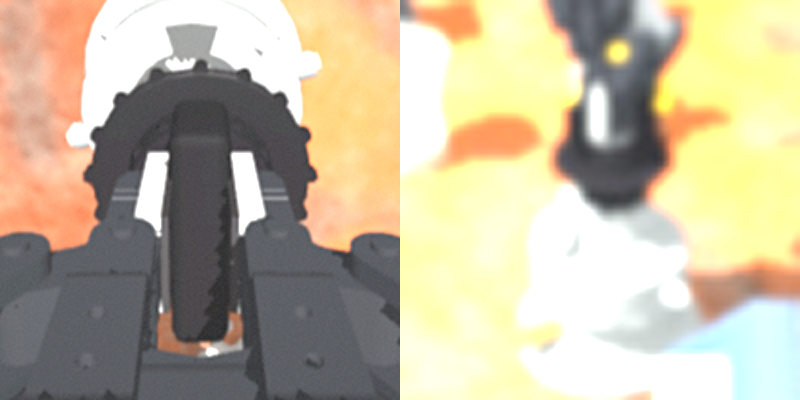

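The wrist view (left, 2x of native) shows the cap axis at column about 201. The slot is at about (190,42) and the collar edges at 83 and 303, so the neck lies slightly to tool -y. I'm quantifying that from the pixels.

Run:
```python
from h import *
from scipy.optimize import least_squares
s,w,sc,sd=pickle.load(open('d5.pkl','rb'))
wt={"img":w["img"],"camera_matrix":w["camera_matrix"],"T":w["hand_eye"]}
a=w["img"].astype(int); sat=a.max(2)-a.min(2); 
grey=((sat<40)&(a.max(2)>80)).astype(np.uint8)
h=s["position"][2]-.07
P=[]
for y in range(166,216,4):
    xs=np.where(grey[y,185:320])[0]+185; print(y,xs.min(),xs.max(),end='; ')
for y in range(164,182,2):
    r=a[y,225:275].max(1); d=np.where(r<.8*np.median(np.r_[r[:6],r[-6:]]))[0]+225; print("slot",y,d.min() if len(d) else None,d.max() if len(d) else None,end=' ')
    if len(d): P.append(((d.min()+d.max())/2,y))
print(); P=np.array(P); print(cast(wt,P,h).round(4)[:,:2].tolist())
```

```text
166 200 302; 170 199 303; 174 198 304; 178 198 313; 182 197 314; 186 198 312; 190 197 304; 194 196 304; 198 196 305; 202 196 305; 206 196 305; 210 196 304; 214 190 308; slot 164 238 263 slot 166 238 262 slot 168 239 262 slot 170 239 261 slot 172 240 261 slot 174 241 260 slot 176 241 259 slot 178 237 263 slot 180 233 267 
[[0.0304, -0.0016], [0.0289, -0.002], [0.0275, -0.0016], [0.026, -0.002], [0.0245, -0.0016], [0.0231, -0.0016], [0.0216, -0.002], [0.0201, -0.002], [0.0186, -0.002]]
```

```bash
python3 -m handwheel '-.0003 -.0018 .004 0;0 0 .008 0;0 0 0 0;0 0 0 0' && python3 -m handwheel '0 0 .004 0;0 0 .004 0;0 0 0 0;0 0 0 0'
```

```text
clock: 7.17
position: [0.543, -0.1269, 0.1485]
ee_rot: [-0.0, 0.965, 0.262, -0.001]
contact_force: [1.0, -0.2, -0.8]
width: 0.0126
gripper_force: 69.2
clock: 7.5
position: [0.5434, -0.1271, 0.1409]
ee_rot: [-0.0, 0.965, 0.262, -0.0]
contact_force: [-1.1, -0.1, -2.0]
width: 0.0127
gripper_force: 69.3
```

```bash
python3 -m handwheel '0 0 .005 0;0 0 0 0;0 0 0 0' && python3 -m handwheel '0 0 .005 0;0 0 0 0;0 0 0 0'
```

```text
clock: 7.75
position: [0.5445, -0.1266, 0.1365]
ee_rot: [-0.0, 0.965, 0.262, 0.001]
contact_force: [1.7, 2.9, -0.2]
width: 0.013
gripper_force: 69.5
clock: 8.0
position: [0.5447, -0.1261, 0.1316]
ee_rot: [-0.001, 0.965, 0.262, 0.002]
contact_force: [2.9, 4.0, -0.6]
width: 0.0127
gripper_force: 69.7
```

```bash
python3 -m handwheel '.0014 -.0005 .004 0;0 0 0 0;0 0 0 0' && python3 -m handwheel '0 0 .004 0;0 0 .003 0;0 0 0 0;0 0 0 0'
```

```text
clock: 8.25
position: [0.5449, -0.1258, 0.1268]
ee_rot: [-0.0, 0.965, 0.262, 0.0]
contact_force: [2.9, 2.7, -2.7]
width: 0.0125
gripper_force: 69.2
clock: 8.58
position: [0.5449, -0.1258, 0.1197]
ee_rot: [-0.0, 0.965, 0.262, 0.0]
contact_force: [4.1, 2.4, -3.6]
width: 0.0125
gripper_force: 69.1
```

```bash
python3 -m handwheel '.001 0 .004 0;0 0 0 0;0 0 0 0' && python3 -m handwheel '0 0 .003 0;0 0 0 0;0 0 0 0'
```

```text
clock: 8.83
position: [0.5451, -0.1257, 0.1157]
ee_rot: [-0.0, 0.965, 0.262, -0.001]
contact_force: [1.6, 2.0, -3.1]
width: 0.0126
gripper_force: 69.3
clock: 9.08
position: [0.5451, -0.1258, 0.1133]
ee_rot: [0.0, 0.965, 0.262, -0.0]
contact_force: [0.8, 0.8, -1.3]
width: 0.0124
gripper_force: 69.6
```

```bash
python3 -m handwheel '0 0 .002 0;0 0 0 0;0 0 0 0'
```

```text
clock: 9.33
position: [0.5451, -0.1258, 0.1132]
ee_rot: [0.0, 0.965, 0.262, 0.0]
contact_force: [-2.5, 1.6, 11.5]
width: 0.0125
gripper_force: 71.3
```

```bash
python3 -m handwheel '0 0 -.0008 .08;0 0 0 .08;0 0 0 .08;0 0 0 0;0 0 0 0' - 90 && python3 -m handwheel '0 0 0 .09;0 0 0 .09;0 0 0 .09;0 0 0 0;0 0 0 0'; python3 -c "
from rig import readout;s=readout.get_state();print(s['moment'],s['ee_rot'])"
```

```text
clock: 9.75
position: [0.5473, -0.1259, 0.1131]
ee_rot: [0.001, 0.989, 0.146, 0.002]
contact_force: [14.8, 6.1, -0.4]
width: 0.0121
gripper_force: 98.2
clock: 10.17
position: [0.5517, -0.1272, 0.1134]
ee_rot: [0.002, 1.0, 0.011, 0.007]
contact_force: [10.9, -1.5, -2.9]
width: 0.0121
gripper_force: 98.0
[-0.24604784 -1.48773541  0.3834082 ] [0.00196136 0.9999107  0.0112639  0.00691847]
```

The TCP shifted 6 mm in x while turning, so something resists. I'm checking the pixels numerically before going on.

Run:
```python
from h import *
s0,w0,_,_=pickle.load(open('d5.pkl','rb'))
s,w=snap(); sd=optics.get_image("side"); pickle.dump((s,w,sd),open('d6.pkl','wb'))
print(s["position"].round(4),s["contact_force"].round(1),s["moment"].round(2),s["qpos"].round(3))
for im in(w0,w):
    a=im["img"].astype(int); mx=a.max(2)
    for y in(186,190,194,198,202,210,216):
        d=np.where(mx[y,180:330]<75)[0]+180; print(y,d.min() if len(d) else 0,d.max() if len(d) else 0,end=' | ')
    # bar edges near end rows
    for y in(290,305,312,318,322,326): 
        d=np.where(mx[y,230:285]<75)[0]+230; print("bar",y,d.min() if len(d) else 0,d.max() if len(d) else 0,end=' | ')
    sat=mx-a.min(2); g=(sat<40)&(mx>80)
    print()
    for y in range(130,216,6):
        xs=np.where(g[y,170:340])[0]+170; print(y,xs.min() if len(xs) else 0,xs.max() if len(xs) else 0,end='; ')
    print()
T=w0["img"][178:225,195:320]
r=cv2.matchTemplate(w["img"][150:260,165:350],T,cv2.TM_CCOEFF_NORMED); _,v,_,l=cv2.minMaxLoc(r); print(v,l[0]+165-195,l[1]+150-178)
T=w0["img"][290:330,230:285]
r=cv2.matchTemplate(w["img"][260:360,200:315],T,cv2.TM_CCOEFF_NORMED); _,v,_,l=cv2.minMaxLoc(r); print("barend",v,l[0]+200-230,l[1]+260-290)
```

```text
[ 0.5517 -0.1272  0.1134] [10.9 -1.5 -2.9] [-0.25 -1.49  0.38] [-3.500e-01  3.690e-01  1.742e+00  1.000e-03  1.016e+00  1.197e+00]
186 230 279 | 190 228 280 | 194 222 287 | 198 213 297 | 202 213 297 | 210 208 301 | 216 201 309 | bar 290 230 284 | bar 305 230 284 | bar 312 230 284 | bar 318 230 284 | bar 322 230 284 | bar 326 230 284 | 
130 0 0; 136 226 277; 142 216 286; 148 210 291; 154 206 296; 160 202 300; 166 200 302; 172 198 304; 178 198 313; 184 197 314; 190 197 304; 196 196 304; 202 196 305; 208 196 304; 214 190 308; 
186 0 0 | 190 0 0 | 194 253 256 | 198 230 278 | 202 229 280 | 210 213 296 | 216 212 297 | bar 290 230 284 | bar 305 230 284 | bar 312 230 284 | bar 318 230 284 | bar 322 230 284 | bar 326 230 284 | 
130 0 0; 136 0 0; 142 0 0; 148 239 268; 154 229 284; 160 231 293; 166 207 300; 172 202 305; 178 198 311; 184 195 313; 190 193 314; 196 191 316; 202 190 317; 208 190 317; 214 190 317; 
0.8233673572540283 0 12
barend 0.48999759554862976 0 6
```

Run:
```python
from h import *
from scipy.optimize import least_squares
for f in('d5.pkl','d6.pkl'):
    t=pickle.load(open(f,'rb')); s,w=t[0],t[1]
    wt={"camera_matrix":w["camera_matrix"],"T":w["hand_eye"]}
    a=w["img"].astype(int); mx=a.max(2)
    sat=mx-a.min(2); g=((sat<40)&(mx>80))
    col=g[:,250:258].mean(1); top=np.where(col[100:]>.5)[0][0]+100
    h=s["position"][2]-.07
    print(f,"rim far row",top,cast(wt,(254,top),h)[0].round(4))
    colf=[np.where(mx[160:,x]<75)[0][0]+160 for x in range(244,266)]
    print("flange rows",colf, cast(wt,(254,np.median(colf)),.041)[0].round(4))
    # profile down the bar axis
    print("bar col",mx[180:350:3,254].tolist())
    for y in(225,235,245): print(y,mx[y,225:285:2].tolist())
```

```text
d5.pkl rim far row 146 [0.0432 0.0009 0.091 ]
flange rows [np.int64(186), np.int64(186), np.int64(186), np.int64(186), np.int64(185), np.int64(185), np.int64(185), np.int64(184), np.int64(183), np.int64(181), np.int64(180), np.int64(180), np.int64(180), np.int64(180), np.int64(182), np.int64(185), np.int64(185), np.int64(185), np.int64(185), np.int64(185), np.int64(185), np.int64(185)] [0.0276 0.0009 0.041 ]
bar col [58, 49, 61, 51, 52, 51, 50, 46, 43, 45, 42, 42, 45, 53, 53, 50, 51, 50, 52, 49, 50, 51, 52, 51, 51, 50, 49, 51, 47, 49, 50, 49, 51, 50, 48, 49, 50, 49, 50, 49, 50, 50, 48, 48, 48, 48, 32, 87, 93, 97, 62, 56, 62, 63, 63, 64, 64]
225 [45, 45, 70, 79, 78, 77, 76, 47, 43, 46, 48, 50, 50, 49, 51, 52, 51, 50, 50, 49, 49, 45, 36, 76, 78, 77, 79, 78, 54, 44]
235 [53, 153, 192, 191, 191, 192, 185, 40, 42, 43, 46, 51, 51, 49, 49, 49, 49, 51, 52, 51, 49, 45, 39, 104, 195, 192, 191, 192, 190, 82]
245 [170, 192, 191, 190, 191, 191, 93, 55, 41, 45, 48, 49, 51, 51, 49, 51, 51, 51, 50, 51, 46, 30, 47, 51, 153, 193, 192, 191, 192, 193]
d6.pkl rim far row 147 [0.0488 0.0004 0.0434]
flange
[... 301 characters left out ...]
199), np.int64(199), np.int64(199)] [0.0199 0.0004 0.041 ]
bar col [193, 187, 184, 172, 159, 43, 48, 54, 50, 50, 48, 48, 40, 44, 43, 42, 43, 41, 42, 52, 58, 52, 47, 47, 51, 48, 48, 50, 50, 49, 49, 48, 49, 48, 50, 36, 37, 33, 34, 34, 32, 34, 33, 32, 33, 32, 31, 29, 35, 41, 61, 51, 61, 61, 61, 60, 60]
225 [47, 46, 53, 75, 73, 72, 74, 65, 37, 43, 42, 46, 44, 44, 42, 42, 41, 43, 42, 43, 38, 36, 43, 74, 73, 70, 72, 72, 43, 44]
235 [51, 103, 187, 185, 185, 184, 182, 82, 39, 44, 43, 44, 44, 46, 43, 44, 43, 45, 42, 42, 40, 36, 38, 133, 186, 185, 185, 186, 175, 49]
245 [119, 186, 183, 183, 183, 187, 117, 50, 46, 47, 46, 48, 50, 47, 49, 48, 50, 49, 48, 48, 43, 38, 51, 65, 177, 185, 183, 183, 185, 179]
```

```bash
cat > st.py <<'E'
from rig import readout
s=readout.get_state();print("M",s['moment'].round(2),"F",s['contact_force'].round(1),s['position'].round(4),s['qpos'].round(3))
E
python3 -m handwheel '0 0 0 -.085;0 0 0 -.085;0 0 0 -.085;0 0 0 0' | grep -E "posi|force|rot"; python3 st.py; python3 -m handwheel '0 0 0 -.085;0 0 0 -.085;0 0 0 -.085;0 0 0 0;0 0 0 0'| grep -E "posi|force|rot"; python3 st.py
```

```text
position: [0.5513, -0.1252, 0.1134]
ee_rot: [0.001, 0.99, 0.139, 0.006]
contact_force: [11.5, 5.5, 0.0]
gripper_force: 98.4
M [ 1.09 -1.9  -0.1 ] F [11.5  5.5  0. ] [ 0.5513 -0.1252  0.1134] [-0.349  0.368  1.743  0.006  1.018  0.939]
position: [0.55, -0.1234, 0.1141]
ee_rot: [-0.0, 0.965, 0.262, 0.006]
contact_force: [8.0, 10.8, 6.8]
gripper_force: 99.9
M [ 1.82 -1.21  0.05] F [ 8.  10.8  6.8] [ 0.55   -0.1234  0.1141] [-0.348  0.367  1.743  0.008  1.023  0.687]
```

```bash
python3 -m handwheel '0 0 0 0;0 0 0 0;0 0 0 0;0 0 0 0' .04 60| grep -E "posi|force|rot|width"; python3 st.py
```

```text
position: [0.5444, -0.1259, 0.1115]
ee_rot: [-0.0, 0.965, 0.263, -0.001]
contact_force: [0.5, 0.2, -0.3]
width: 0.0402
gripper_force: 0.0
M [ 0.02  0.01 -0.06] F [ 0.5  0.2 -0.3] [ 0.5444 -0.1259  0.1115] [-3.510e-01  3.680e-01  1.749e+00 -1.000e-03  1.027e+00  6.890e-01]
```

The force vanished when the jaws opened. So the pads had been creeping off-centre along the bar, not hitting anything. I'm measuring the bar centre for a re-grip.

```bash
cat > bar.py <<'E'
from h import *
s,w=snap(); pickle.dump((s,w),open('d7.pkl','wb'))
wt={"camera_matrix":w["camera_matrix"],"T":w["hand_eye"]}
mx=w["img"].max(2).astype(int)
print(s["position"].round(4))
c=mx[:,248:262].mean(1).round().astype(int)
print("rows180+2k",c[180:380:2].tolist())
colf=[np.where(mx[160:,x]<75)[0][0]+160 for x in range(214,296,6)]; print("flange rows",colf)
for y in(230,250,270,290,310): print(y,mx[y,225:285:2].tolist())
E
python3 bar.py
```

```text
[ 0.5444 -0.1259  0.1115]
rows180+2k [80, 73, 59, 68, 54, 53, 54, 53, 53, 52, 45, 44, 44, 45, 45, 45, 45, 46, 48, 56, 58, 55, 52, 52, 52, 51, 52, 51, 52, 52, 52, 51, 52, 51, 51, 51, 51, 52, 52, 51, 51, 51, 52, 51, 51, 52, 51, 50, 51, 51, 51, 51, 50, 50, 50, 50, 50, 51, 50, 51, 50, 50, 50, 49, 50, 50, 49, 49, 48, 45, 38, 92, 115, 113, 74, 66, 57, 59, 65, 66, 66, 65, 65, 65, 65, 65, 65, 65, 65, 64, 65, 64, 64, 64, 64, 64, 64, 64, 63, 64]
flange rows [np.int64(196), np.int64(196), np.int64(191), np.int64(184), np.int64(186), np.int64(184), np.int64(183), np.int64(179), np.int64(184), np.int64(185), np.int64(185), np.int64(187), np.int64(193), np.int64(197)]
230 [52, 51, 52, 50, 52, 53, 53, 37, 44, 47, 50, 50, 50, 51, 52, 51, 51, 53, 51, 52, 50, 48, 47, 45, 50, 52, 52, 51, 51, 54]
250 [50, 50, 51, 49, 52, 47, 41, 33, 43, 47, 50, 52, 53, 50, 52, 50, 50, 51, 52, 52, 49, 48, 43, 50, 51, 49, 50, 49, 52, 52]
270 [50, 52, 49, 44, 41, 42, 35, 35, 40, 47, 49, 50, 50, 51, 51, 52, 53, 53, 53, 52, 50, 47, 43, 51, 50, 51, 51, 44, 35, 36]
290 [96, 85, 98, 132, 159, 131, 107, 107, 53, 46, 47, 50, 49, 52, 51, 50, 52, 49, 51, 50, 50, 47, 60, 178, 143, 99, 110, 171, 179, 173]
310 [150, 150, 160, 172, 113, 99, 105, 112, 63, 46, 45, 50, 51, 49, 51, 49, 47, 50, 49, 51, 47, 47, 49, 102, 116, 119, 121, 123, 125, 125]
```

Run:
```python
from h import *
s,w=pickle.load(open('d7.pkl','rb')); wt={"camera_matrix":w["camera_matrix"],"T":w["hand_eye"]}
for z in(-.0015,.004): print(cast(wt,[(255,217.5),(255,320.5)],z).round(4).tolist(), cast(wt,[(255,217.5),(255,320.5)],z).mean(0).round(4))
print(cast(wt,[(255,184)],s["position"][2]-.0725))
```

```text
[[0.0243, 0.0013, -0.0015], [-0.0267, 0.0014, -0.0015]] [-0.0012  0.0014 -0.0015]
[[0.0223, 0.0014, 0.004], [-0.0311, 0.0014, 0.004]] [-0.0044  0.0014  0.004 ]
[[0.02865085 0.00146402 0.03901951]]
```

```bash
python3 -m handwheel '-.0025 0 -.001 0;0 0 0 0;0 0 0 0' && python3 -m handwheel '0 0 0 0;0 0 0 0;0 0 0 0;0 0 0 0;0 0 0 0' 0 45 && python3 st.py; python3 -m handwheel '0 0 0 0;0 0 0 0;0 0 0 0;0 0 0 0;0 0 0 0' >/dev/null; python3 st.py
```

```text
clock: 11.65
position: [0.5429, -0.1271, 0.113]
ee_rot: [0.0, 0.965, 0.262, -0.0]
contact_force: [0.9, 1.0, 0.3]
width: 0.0398
gripper_force: 0.0
clock: 12.07
position: [0.5434, -0.1269, 0.1132]
ee_rot: [0.0, 0.965, 0.262, 0.0]
contact_force: [-0.3, -0.1, 0.6]
width: 0.013
gripper_force: 44.6
M [-0.03  0.05 -0.02] F [-0.3 -0.1  0.6] [ 0.5434 -0.1269  0.1132] [-0.354  0.364  1.75  -0.     1.027  0.686]
M [-0.07  0.01  0.03] F [-0.1 -0.5  1.9] [ 0.5434 -0.1269  0.1132] [-0.354  0.364  1.75  -0.     1.027  0.686]
```

```bash
python3 -m handwheel '0 0 .0005 .06;0 0 0 .06;0 0 0 .06;0 0 0 0;0 0 0 0' && python3 st.py && python3 -m handwheel '0 0 0 .07;0 0 0 .07;0 0 0 .06;0 0 0 0;0 0 0 0' && python3 st.py
```

```text
clock: 12.9
position: [0.5435, -0.1266, 0.1132]
ee_rot: [-0.0, 0.985, 0.174, 0.0]
contact_force: [-0.6, 0.2, 5.9]
width: 0.0131
gripper_force: 45.1
M [ 0.1   0.15 -0.08] F [-0.6  0.2  5.9] [ 0.5435 -0.1266  0.1132] [-3.540e-01  3.640e-01  1.750e+00  1.000e-03  1.027e+00  8.660e-01]
clock: 13.32
position: [0.5438, -0.1267, 0.1132]
ee_rot: [0.0, 0.997, 0.076, 0.001]
contact_force: [0.5, 0.0, 5.3]
width: 0.0133
gripper_force: 45.2
M [ 0.14 -0.   -0.02] F [0.5 0.  5.3] [ 0.5438 -0.1267  0.1132] [-3.540e-01  3.640e-01  1.750e+00  1.000e-03  1.026e+00  1.065e+00]
```

```bash
python3 -m handwheel '0 0 0 .08;0 0 0 .08;0 0 0 .08;0 0 0 .08;0 0 0 .085' && python3 -m handwheel '0 0 0 0;0 0 0 0;0 0 0 0' && python3 st.py
python3 - <<'E'
from h import *
s,w=snap(); sd=optics.get_image("side"); sc=optics.get_image("scene"); pickle.dump((s,w,sd,sc),open('d8.pkl','wb'))
q=s["ee_rot"]; print("yaw",np.degrees(2*np.arctan2(q[2],q[1])))
a=w["img"].astype(int); mx=a.max(2)
for y in(220,230,240,250,290,310): print(y,mx[y,225:285:2].tolist())
colf=[np.where(mx[160:,x]<75)[0][0]+160 for x in range(214,296,6)]; print("flange",colf)
c=mx[:,248:262].mean(1).round().astype(int); print("axis",c[130:336:2].tolist())
# ribs: bright on rim
print("rim")
for y in range(140,186,3): print(y,mx[y,230:282:2].tolist())
E
```

```text
clock: 13.73
position: [0.5437, -0.1276, 0.1132]
ee_rot: [0.001, 0.992, -0.127, 0.001]
contact_force: [-0.3, -2.6, 5.3]
width: 0.0131
gripper_force: 45.2
clock: 13.98
position: [0.5438, -0.1276, 0.1132]
ee_rot: [0.001, 0.992, -0.126, 0.001]
contact_force: [-0.2, -1.9, 5.3]
width: 0.0129
gripper_force: 45.1
M [-0.18  0.15 -0.03] F [-0.2 -1.9  5.3] [ 0.5438 -0.1276  0.1132] [-3.540e-01  3.640e-01  1.750e+00 -1.000e-03  1.026e+00  1.469e+00]
yaw -14.44056299896538
220 [45, 48, 51, 51, 51, 51, 50, 43, 48, 49, 51, 53, 51, 48, 48, 50, 51, 53, 51, 52, 47, 42, 38, 36, 34, 37, 38, 38, 36, 37]
230 [49, 101, 182, 179, 180, 181, 175, 52, 48, 52, 51, 52, 50, 49, 51, 51, 51, 52, 49, 52, 46, 40, 36, 70, 117, 115, 113, 170, 172, 39]
240 [120, 182, 179, 179, 180, 180, 87, 49, 48, 51, 51, 50, 50, 49, 49, 52, 51, 50, 50, 49, 49, 41, 41, 49, 161, 181, 179, 180, 180, 175]
250 [182, 180, 179, 179, 182, 125, 51, 45, 34, 33, 32, 49, 52, 50, 50, 50, 51, 48, 50, 50, 47, 43, 44, 50, 66, 174, 180, 179, 179, 180]
290 [62, 54, 44, 47, 43, 46, 48, 38, 36, 34, 37, 34, 34, 35, 33, 36, 37, 34, 33, 35, 36, 35, 33, 49,
[... 2230 characters left out ...]
4, 194, 180, 223, 219, 144, 196, 195, 195, 195, 193, 193, 196, 196, 197, 196, 198]
173 [196, 194, 192, 191, 191, 194, 192, 193, 191, 192, 190, 180, 224, 216, 119, 183, 191, 190, 192, 193, 193, 192, 194, 193, 194, 193]
176 [192, 189, 188, 187, 186, 181, 182, 180, 179, 177, 178, 115, 97, 90, 92, 156, 176, 180, 181, 183, 186, 191, 191, 192, 190, 189]
179 [183, 157, 153, 173, 182, 192, 199, 199, 189, 180, 165, 51, 51, 50, 101, 170, 178, 190, 189, 188, 184, 177, 162, 155, 163, 190]
182 [75, 46, 45, 69, 96, 76, 70, 61, 63, 69, 69, 59, 60, 59, 59, 61, 58, 52, 54, 62, 72, 88, 48, 49, 44, 122]
185 [48, 52, 55, 67, 69, 63, 59, 55, 53, 52, 52, 52, 54, 53, 54, 53, 54, 53, 55, 56, 55, 55, 54, 53, 50, 91]
```

The bar centre is at column 255 and the rib at columns 254–257, so they are aligned. The height is unchanged at the seated value and the forces are low. Handing in.

```bash
python3 -c "
from rig import ticket,readout;print(readout.get_state()['clock'],ticket.sign_off())"
```

```text
the job is handed in; nothing more can be done
14.1333 None
```

I handed the job in at 14.1 s with the black vent cap seated on the grey filler neck, turned an eighth of a turn clockwise so its bar lines up with the ribs, and still held by the gripper; it stayed short of the detents, and the tumbler, bearing and oil filter were not moved as far as I could tell, though I took no closing picture of them.

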